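# Close and pin the hold-down frame of a board fixture

## Robot

A 6-joint arm with a two-finger parallel gripper is mounted at the origin on the work surface; the furniture and walls round the work are solid. World frame = base frame: x ahead of the robot, y to its left, z up, the work surface at z = 0. Lengths are in m, angles in rad, forces in N, time in s.
With the tool pointing down it reaches from about 0.35 to 0.85 m from the base axis. Payload 8.1 kg.
Tool frame: the origin (TCP) lies on the centre line of the jaws, within the pads' length; the fingertips stand robot.tips_ahead ahead of it and the grasp point (between the pads) lies 6 mm ahead of it (robot.tips_ahead is the distance from the TCP to the fingertips, in m); z points along the fingers, y is the line along which they close (so a half turn about z gives the same grasp; the last joint's range is limited). The gripper opens to 93 mm and grips with 3 to 60 N. Pads are 15 mm wide; open, the fingers measure 128 mm over their backs; the gripper's body (75 mm by 188 mm) begins 65 mm behind the grasp point.
Start: joints at [-1.419, 0.13, 1.488, -0, 1.523, -0.085], TCP at [0.141, -0.583, 0.244] pointing down, gripper open.
Joint ranges: [-2.96, 2.96], [-0.89, 2.26], [0.02, 2.5], [-1.34, 4.48], [0, 2.73], [-2.66, 2.66]. Speed limits (rad/s): [2.39, 2.39, 2.79, 3.14, 3.14, 3.14].

## Interface

Orientations are given as a rotation vector (axis times angle).
In Python, from plant import robot gives the robot as it stands.
- The arm moves only by the tool apply_moves, never from a script. Its arguments are lists of equal length, an entry for each row: "delta_pos": the shift along the tool's x, y, z in cm, a list of three; "twist": the turn about the tool's z in rad. A call has 1 to 8 rows; each row shifts and turns the commanded pose from where the row before left it, along the tool's axes as they then stand; what a row does not reach is not made up. A row lasts 1/8 s, in which the tool goes at most 62.5 mm and 10.7 degrees, less where a joint would pass 70% of its speed; a pose out of reach is approached as far as the arm can. A call with a gripper value outside its range is refused whole. "gripper" is the finger opening in cm, from 0 to 9.3, set as the call begins (left out, the last holds). The fingers move at their own pace and stop on an object; "squeeze" is the grip in N (left out, the last holds). Time passes only in rows, so rows that do not move let the fingers close. It gives the time, the measured TCP pose, the force, the opening and the grip force at its end, in the units of the state.
- robot.read_state(): the state, without advancing time (a new reading comes with each control period).
- robot.read_camera(name): name is "side" or "top" or "wrist"; returns a dict with "frame" (400x640x3 uint8, red, green, blue), "vertical_fov" (degrees; the focal length in pixels is half the picture's height over the tangent of half this angle, whatever the lens; pixels are square), "cx", "cy" (the principal point, pixels), "R" (3x3) and "t" (3): a world point X has camera coordinates R X + t. Camera axes: x right, y down, z forward; pixel columns grow to the right and rows downward; lengths in m; the calibration is good to about 2 mm. A picture is of the moment at which its call begins. There is no depth.
- robot.close_job(): hands the job in; it is judged then, once.
The state is a dict: "t": time; "q": joint angles; "dq": joint speeds; "joint_torque": joint torques, N m; "tool_pos": TCP position; "orientation": TCP orientation; "force": force on the tool from outside, world axes, zero at the start; "wrist_torque": the same for the moment, N m; "opening": finger opening in m; "gripper_force": force on a finger pad.
Only numpy, scipy, OpenCV 4.12 (cv2) and the standard library are available. Lean on these libraries where they do the work, as an engineer would, in place of code of your own. Each camera call takes 0.05 s, during which the arm holds its last target. There are 200 camera calls.

## Task

Swing the hinged hold-down frame of the sloped assembly fixture fully down over the circuit board. Then take the locking pin, the one with the black knob, out of the wooden pin block and push it through the frame's eyelet into the lock hole below until its collar sits on the frame, and let go.

Things in the scene. Friction and masses are not known exactly. Their poses are not given: they have to be found in the camera images.
- lock_hole (a point): Centre of the mouth of a 15 mm through hole in the 25 mm thick steel lock block at the low front edge of the fixture, about 53 mm above the desk; open beneath. The fixture (fixed, base 156 x 150 mm) has a bed sloping 28 deg up and away from the robot. +z points out of the hole along its axis (28 deg from vertical, leaning towards the robot), +x up the slope, +y level along the slope.
- frame (a joint): Angle (rad) of the hold-down frame: 0 = shut flat on the bed, 1.2 to 1.9 = standing open. Its stiff hinge holds anywhere. Hinge axis: parallel to lock_hole's y, through the point 153 mm along its +x and 4 mm along its +z. Frame 130 mm wide, bars 14 mm wide and 8 mm thick, front bar centred 128 mm from the hinge; tab 44 mm wide in the middle of the free edge, ending 173 mm from the hinge.
- frame_eye (a point): Centre of the 15 mm eyelet through the frame's tab, on the frame's upper (outer) face, 153 mm from the hinge. Axes turn with the frame: +z out of the upper face, +x towards the hinge. When the frame is shut it lies 8 mm above lock_hole on the hole's axis, and the frame's lower face lies on the lock block.
- locking_pin: Loose steel pin with a round black knob, 90 mm long. Origin on its axis at the underside of its collar, +z towards the knob. Collar 28 mm across, z 0 to 5 mm; knob 24 mm across, z 8 to 40 mm; shank 12 mm across down to z = -50 mm, the last 6 mm tapering to 6 mm. Starts upright in one of the two holes of the pin block, collar resting on its top, 60 mm above the desk.
- pin_block: Wooden block 60 x 120 x 60 mm (fixed), origin at the centre of its underside; two 15 mm holes in its top, 54 mm deep, at y = -32 and +32 mm.
- dowel: Plain headless steel dowel, 12 mm across, 100 mm long, standing in the pin block's other hole with 46 mm showing; origin at the centre of its lower end. Not needed.
Mind the look-alikes: they are no part of the job. What is meant by the locking_pin is not purple, and is the larger of those in its own colour.

How it is judged:
By the outcome, as a careful person would: the job done as asked, in the order asked, and still so for the second after the job is handed in, with the robot touching nothing.
It also fails if it takes over 54 s, if anything falls off the work surface, if the arm or the gripper's body presses on something with over 40 N, if the wrist force passes 120 N, or if a joint passes its speed limit or range.

## Working session

There is one attempt and no reset: what is moved stays moved. The work goes in short steps, Python scripts to look and compute and a tool call to move; the robot and the scene stay as the last step left them, time stands still between calls to the robot, and variables do not carry over. Pictures are saved under pics/ and viewed, at most 10 in all, crops included, and the job is handed in when it is done.

Besides the shell and the picture viewer there is one more tool, called after "Request:" as name(argument=value, ...) on one line, values as JSON. apply_moves: Moves the arm, as the interface text tells. Its arguments: {"type":"object","properties":{"delta_pos":{"type":"array"},"twist":{"type":"array"},"gripper":{"type":"number"},"squeeze":{"type":"number"}},"required":["delta_pos","twist"]}

```bash
mkdir -p pics; cat > h.py <<'E'
import numpy as np, cv2
from plant import robot
from scipy.spatial.transform import Rotation as Ro
def cam(n):
    c=robot.read_camera(n); c['f']=200/np.tan(np.radians(c['vertical_fov'])/2); c['R']=np.array(c['R']);c['t']=np.array(c['t']);return c
def ray(c,u,v):
    d=c['R'].T@np.array([(u-c['cx'])/c['f'],(v-c['cy'])/c['f'],1]); return -c['R'].T@c['t'], d/np.linalg.norm(d)
def onz(c,u,v,z):
    o,d=ray(c,u,v); return o+d*(z-o[2])/d[2]
def tri(rs):
    A=sum(np.eye(3)-np.outer(d,d) for o,d in rs); b=sum((np.eye(3)-np.outer(d,d))@o for o,d in rs)
    p=np.linalg.solve(A,b); return p,[np.linalg.norm(np.cross(d,p-o)) for o,d in rs]
def proj(c,X):
    p=c['R']@np.array(X)+c['t']; return np.array([c['cx'],c['cy']])+c['f']*p[:2]/p[2]
def save(c,n): cv2.imwrite('pics/'+n,c['frame'][:,:,::-1])
E
python3 - <<'E'
from h import *
import pickle
C={n:cam(n) for n in('side','top','wrist')}
pickle.dump(C,open('c0.pkl','wb'))
for n in C: print(n,C[n]['f'],-C[n]['R'].T@C[n]['t'],C[n]['R'][2])
save(C['top'],'top0.png');save(C['side'],'side0.png')
print(robot.read_state(), robot.tips_ahead)
E
```

```text
side 509.00568591488064 [0.33092563 0.81071087 0.47237699] [ 0.27057086 -0.8733746  -0.40497929]
top 447.04726818460244 [0.44499228 0.01237445 0.98766913] [ 0.1425071  -0.01040652 -0.98973907]
wrist 353.8210299635746 [ 0.21599544 -0.56393091  0.38400056] [-0.27387713 -0.06259279 -0.95972572]
{'t': 0.15, 'q': array([-1.41942344e+00,  1.31031687e-01,  1.48901660e+00, -1.00455794e-05,
        1.52301379e+00, -8.54152266e-02]), 'dq': array([ 9.86118200e-04, -5.71723574e-04, -2.90356991e-03,  1.18201668e-03,
       -4.18432608e-05,  6.70620771e-04]), 'joint_torque': array([ 7.17023667e-07, -5.60475683e+01, -4.92336774e+01,  7.69309304e-02,
        3.05791351e-02, -7.26325675e-05]), 'tool_pos': array([ 0.14069682, -0.58285233,  0.242809  ]), 'orientation': array([-3.11814216e+00, -3.70904904e-01,  9.18166202e-05]), 'force': array([ 0.20358148,  0.22629124, -0.37921885]), 'wrist_torque': array([-0.03669284, -0.03191059, -0.00723124]), 'gripper_force': 0.0, 'opening': 0.09282886823194991} 0.025
```

View pics/top0.png

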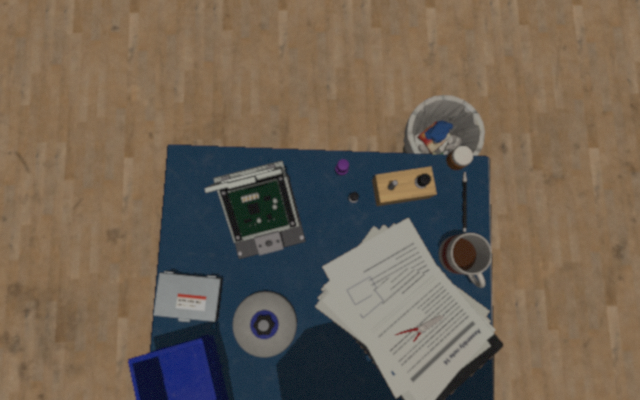

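View pics/side0.png

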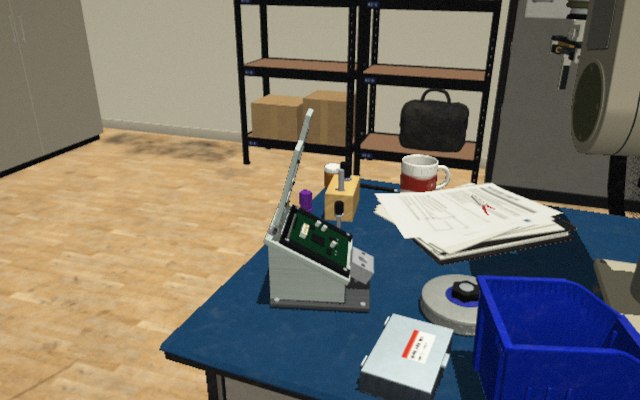

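Pin candidates in the top view are the black knob in the pin block (423,180), a small black one standing on the desk (353,198) and a purple one (342,167). The task's pin is black, the larger, and in the block, so (423,180) fits. The fixture is at (262,215) with its frame standing open (hinge side at the top), and the top and side views agree. I'll confirm with one enlarged crop.

```bash
python3 - <<'E'
from h import *
import pickle
C=pickle.load(open('c0.pkl','rb'))
a=cv2.resize(C['top']['frame'][145:265,190:320],None,fx=4.4,fy=4.4,interpolation=cv2.INTER_CUBIC)[:300*2]
b=cv2.resize(C['top']['frame'][145:215,325:450],None,fx=6.2,fy=6.2,interpolation=cv2.INTER_CUBIC)
s=cv2.resize(C['side']['frame'][100:320,250:390],None,fx=2.7,fy=2.7,interpolation=cv2.INTER_CUBIC)
cv2.imwrite('pics/a.png',a[:,:,::-1]);cv2.imwrite('pics/b.png',b[:,:,::-1]);
print(a.shape,b.shape,s.shape)
s=cv2.resize(C['side']['frame'][100:320,250:390],None,fx=2.7,fy=2.7,interpolation=cv2.INTER_CUBIC)
cv2.imwrite('pics/s.png',s[:,:,::-1])
E
```

```text
(528, 572, 3) (434, 775, 3) (594, 378, 3)
```

View pics/a.png

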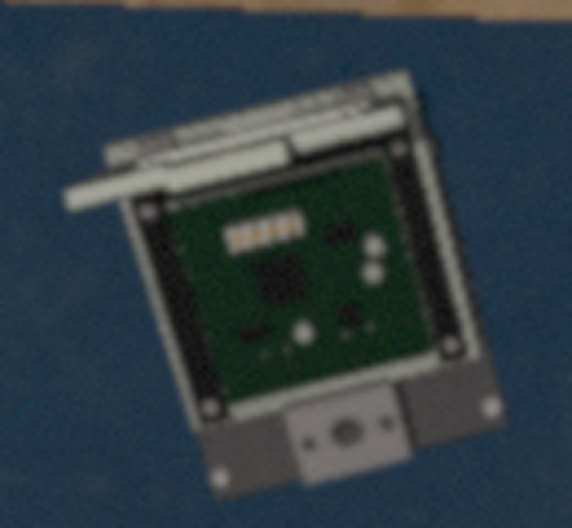

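View pics/b.png

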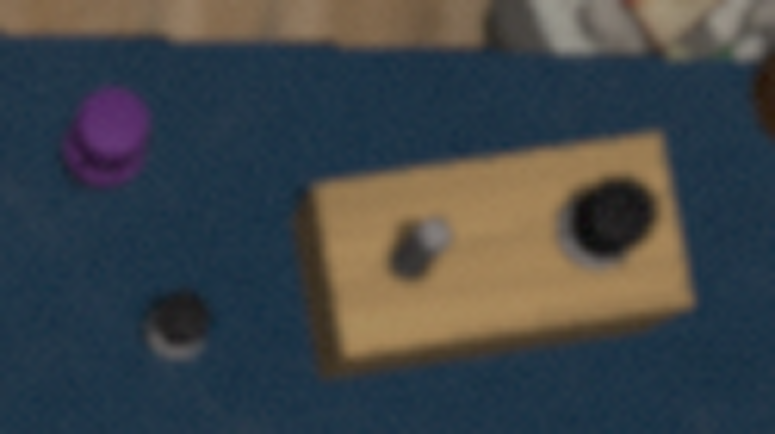

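View pics/s.png

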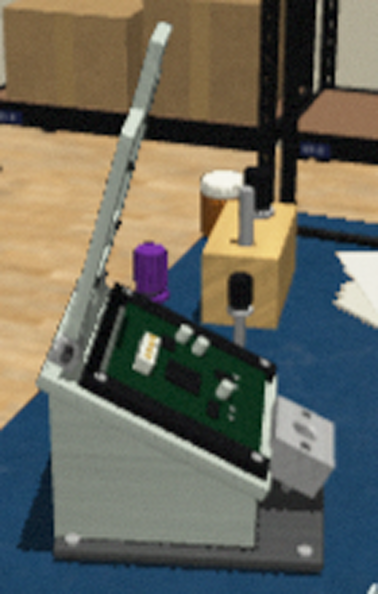

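The crop confirms it: the black knob with its collar in the block is the larger black one, and the small black one stands on the desk. Next I'll measure the hole, fixture yaw, frame and pin.

```bash
python3 - <<'E'
from h import *
import pickle
C=pickle.load(open('c0.pkl','rb'));T,S=C['top'],C['side']
A=lambda u,v:(u/4.4+190-.4,v/4.4+145-.4)
B=lambda u,v:(u/6.2+325-.4,v/6.2+145-.4)
Q=lambda u,v:(u/2.7+250-.4,v/2.7+100-.4)
def both(n,a,s): p,e=tri([ray(T,*a),ray(S,*s)]); print(n,p.round(4),np.round(e,4)); return p
hole=both('hole',A(347,432),Q(304,430)); print('hole z53',onz(T,*A(347,432),.053), onz(S,*Q(304,430),.053))
both('tabend(left corner)',A(68,192),Q(163,27)) 
l,r=onz(T,*A(220,478),.01),onz(T,*A(492,407),.01); l2,r2=onz(T,*A(211,408),.07),onz(T,*A(451,345),.07)
for a,b in((l,r),(l2,r2)):
    d=(a-b)[:2]; print('y-axis dir',d,'yaw',np.degrees(np.arctan2(-d[0],d[1])))
# block top corners
print('block',[onz(T,*B(*p),.06)[:2].round(4) for p in((310,183),(660,132),(692,308),(342,362))])
# knob: dark blob
for n,c,box in(('top',T,(405,165,440,195)),('side',S,(335,155,362,185))):
    x0,y0,x1,y1=box; g=c['frame'][y0:y1,x0:x1].max(2); m=(g<45).astype(np.uint8)
    k,_,st,ce=cv2.connectedComponentsWithStats(m); i=1+st[1:,4].argmax(); print(n,st[i]+[x0,y0,0,0,0],ce[i]+[x0,y0])
print('knobtop',onz(T,*B(615,215),.1),'collar',onz(T,*B(597,232),.06))
E
```

```text
hole [0.4928 0.1014 0.0517] [0.0006 0.0006]
hole z53 [0.49336647 0.10144436 0.053     ] [0.49170541 0.10355844 0.053     ]
tabend(left corner) [0.5613 0.1721 0.3103] [0.0044 0.0044]
y-axis dir [-0.03213721  0.13470486] yaw 13.418506538275077
y-axis dir [-0.02707433  0.11202502] yaw 13.586771715891196
block [array([ 0.6332, -0.1247]), array([ 0.6486, -0.2454]), array([ 0.5873, -0.2527]), array([ 0.5713, -0.133 ])]
top [418 175  12  11 103] [423.05825243 179.81553398]
side [341 155  11  23 160] [346.7375 165.25  ]
knobtop [ 0.61241391 -0.21797611  0.1       ] collar [ 0.61419226 -0.22187873  0.06      ]
```

```bash
python3 - <<'E'
from h import *
import pickle
C=pickle.load(open('c0.pkl','rb'));T,S=C['top'],C['side']
Q=lambda u,v:(u/2.7+250-.4,v/2.7+100-.4)
y=np.radians(13.55);X=np.array([np.cos(y),np.sin(y),0]);W=np.array([-np.sin(y),np.cos(y),0])
H=np.array([.493,.1018,.053]);w0=H@W; h0=H@X; print('h0,w0',h0,w0)
for uv,w in((( 168,27),.022),((155,27),.022),((138,113),.065),((122,128),.065)):
    o,d=ray(S,*Q(*uv)); s=(w0+w-o@W)/(d@W); p=o+d*s; hh=h0+.153*.8829-.0019; print(uv,p@X-hh,p[2]-.1283, 'r',np.hypot(p@X-hh,p[2]-.1283),'theta',np.pi-np.arctan2(p[2]-.1283,p@X-hh)+np.radians(28))
E
```

```text
h0,w0 0.5031288661750855 -0.016540375490687122
(168, 27) -0.05406618333068636 0.1737752884527574 r 0.18199176645328333 theta 1.75785498884059
(155, 27) -0.0472538066170991 0.17358869844173644 r 0.17990541533400908 theta 1.793711412060692
(138, 113) -0.04309399717664908 0.13996075754371448 r 0.1464448914946215 theta 1.7607993454858752
(122, 128) -0.03485895259765992 0.13181804717812542 r 0.1363493459392468 theta 1.80095910711042
```

Request:
apply_moves(delta_pos=[[0, 0, -5], [2, -2, -5], [4, -3.5, -2.7], [4, -3.5, 0], [4, -3.5, 0], [4, -3.5, 0], [4, -3.5, 0], [4, -3.5, 0]], twist=[0, 0, 0, 0, 0, 0, 0, 0], gripper=0, squeeze=20)

```text
t: 1.15
tool_pos: [0.3402, -0.2971, 0.3705]
orientation: [-3.12, -0.371, -0.0]
force: [1.2, -0.2, 0.1]
opening: 0.0175
gripper_force: 0.0
```

Request:
apply_moves(delta_pos=[[4, -3.5, 0], [4, -3.5, 0], [4, -3.5, 0], [4, -3.5, 0], [4, -3.5, 0], [4, -3.5, 0], [4, -3.5, 0], [0, 0, 0]], twist=[0, 0, 0, 0, 0, 0, 0, 0])

```text
t: 2.15
tool_pos: [0.5551, 0.0082, 0.3692]
orientation: [-3.118, -0.378, 0.003]
force: [0.4, -0.7, -0.1]
opening: 0.0004
gripper_force: 0.0
```

```bash
cat >> h.py <<'E'
_y=np.radians(13.55);X=np.array([np.cos(_y),np.sin(_y),0]);W=np.array([-np.sin(_y),np.cos(_y),0])
H=np.array([.493,.1018,.053]);w0=H@W;h0=H@X
def st():
    s=robot.read_state();p=s['tool_pos'];print('t',round(s['t'],2),'h,w,z',(p@X).round(4),(p@W).round(4),p[2].round(4),'ori',s['orientation'].round(4),'F',s['force'].round(1),'q',s['q'].round(2),'op',round(s['opening'],4));return s
E
python3 -c "
from h import *
s=st()"
```

```text
t 2.15 h,w,z 0.5416 -0.122 0.3692 ori [-3.1176e+00 -3.7760e-01  3.1000e-03] F [ 0.4 -0.7 -0.1] q [-0.08 -0.01  1.4   0.    1.75  1.25] op 0.0004
```

Request:
apply_moves(delta_pos=[[4, -3.5, 0], [4, -3.5, 0], [3.5, -3.5, 0], [0, 0, 0], [0, 0, 0]], twist=[0, 0, 0, 0, 0])

```text
t: 2.78
tool_pos: [0.6412, 0.1333, 0.3704]
orientation: [3.119, 0.371, -0.001]
force: [0.3, -0.0, -0.3]
opening: 0.0006
gripper_force: 0.0
```

```bash
python3 -c "
from h import *
s=st();c=cam('side');save(c,'s1.png')"
```

```text
t 2.77 h,w,z 0.6546 -0.0207 0.3704 ori [ 3.119e+00  3.705e-01 -1.300e-03] F [ 0.3 -0.  -0.3] q [ 0.13  0.27  1.1  -0.    1.77  1.46] op 0.0006
```

View pics/s1.png

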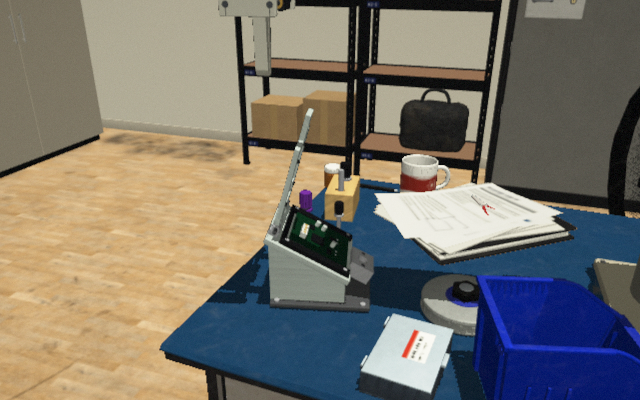

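Request:
apply_moves(delta_pos=[[0, 0.2, 4.2], [0, 0.2, 4.2], [-2.5, 0, 0], [-3, 0, 0], [-1.1, 0, 0.5], [-1.2, 0, 0.5], [-1, 0, 0.6], [-1, 0, 0.8]], twist=[0, 0, 0, 0, 0, 0, 0, 0])

```text
t: 3.82
tool_pos: [0.5468, 0.1062, 0.2635]
orientation: [3.119, 0.369, 0.003]
force: [0.9, -0.2, 1.5]
opening: 0.0006
gripper_force: 0.8
```

```bash
python3 -c "
from h import *
s=st()"
```

```text
t 3.83 h,w,z 0.5565 -0.0249 0.2635 ori [3.1195 0.369  0.0032] F [ 0.9 -0.2  1.5] q [ 0.1   0.    1.58 -0.    1.55  1.44] op 0.0006
```

Request:
apply_moves(delta_pos=[[-0.9, -0.2, 0.85], [-0.9, -0.2, 0.85], [-0.7, -0.2, 1], [-0.7, -0.2, 1], [-0.6, 0, 1.1], [-0.5, 0, 1.1], [-0.4, 0, 1.2], [-0.3, 0, 1.2]], twist=[0, 0, 0, 0, 0, 0, 0, 0])

```text
t: 4.82
tool_pos: [0.4964, 0.1035, 0.1787]
orientation: [-3.119, -0.371, 0.0]
force: [1.3, 0.3, 1.1]
opening: 0.0007
gripper_force: 0.6
```

```bash
python3 -c "
from h import *
s=st();save(cam('side'),'s2.png')"
```

```text
t 4.83 h,w,z 0.5068 -0.0157 0.1787 ori [-3.1193e+00 -3.7110e-01  2.0000e-04] F [1.3 0.3 1.1] q [ 0.1  -0.08  1.82  0.    1.4   1.44] op 0.0007
```

View pics/s2.png

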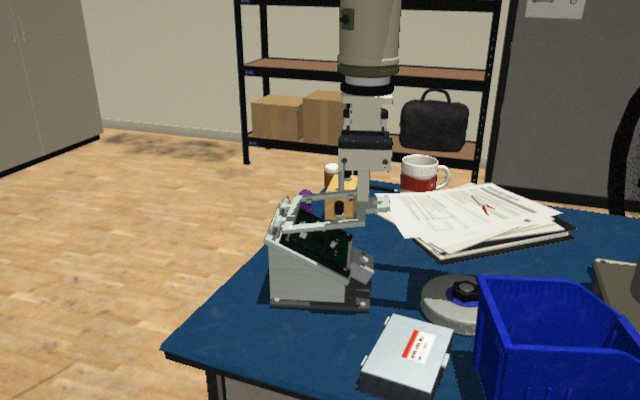

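Request:
apply_moves(delta_pos=[[-0.2, 0, 1.2], [-0.3, 0, 1.2], [-0.3, 0, 1.2], [-0.2, 0, 1.2], [0, 0, 1.2], [0.3, 0, 1.2], [0.2, 0, 0.8], [0, 0, 0.5]], twist=[0, 0, 0, 0, 0, 0, 0, 0])

```text
t: 5.88
tool_pos: [0.4918, 0.1022, 0.094]
orientation: [-3.12, -0.371, 0.001]
force: [0.5, -0.1, 1.2]
opening: 0.0006
gripper_force: 0.6
```

```bash
python3 -c "
from h import *
s=st()"
```

```text
t 5.88 h,w,z 0.502 -0.0158 0.094 ori [-3.1195e+00 -3.7110e-01  9.0000e-04] F [ 0.5 -0.1  1.2] q [ 0.1  -0.01  1.91  0.    1.24  1.44] op 0.0006
```

Request:
apply_moves(delta_pos=[[0, 0, 0.2], [0, 0, 0.2], [0, 0, 0.1], [0, 0, 0]], twist=[0, 0, 0, 0])

```text
t: 6.38
tool_pos: [0.4923, 0.1023, 0.0912]
orientation: [-3.12, -0.371, -0.002]
force: [-4.3, -0.3, 11.8]
opening: 0.0004
gripper_force: 6.2
```

Request:
apply_moves(delta_pos=[[0, 0, 0.15], [0, 0, 0.15], [0, 0, 0]], twist=[0, 0, 0])

```text
t: 6.75
tool_pos: [0.4927, 0.1024, 0.0905]
orientation: [3.119, 0.372, 0.003]
force: [-15.5, -2.1, 33.2]
opening: 0.0002
gripper_force: 18.1
```

Request:
apply_moves(delta_pos=[[0, 0, -2], [0, 0, -5], [0, 3, -5], [1.5, 5, 0], [1.5, 5, 0], [1, 5, 0], [0, 5, 0], [0, 0, 0]], twist=[0, 0, 0, 0, 0, 0, 0, 0], gripper=5)

```text
t: 7.75
tool_pos: [0.5847, -0.1153, 0.2063]
orientation: [3.12, 0.365, -0.001]
force: [-0.1, 0.8, 0.3]
opening: 0.0499
gripper_force: 0.0
```

```bash
python3 - <<'E'
from h import *
import pickle
s=st();C={n:cam(n) for n in('side','top','wrist')};pickle.dump(C,open('c1.pkl','wb'))
P=np.array([.6135,-.220,0]);print('pin h,w',P@X,P@W)
a=cv2.resize(C['top']['frame'][150:260,200:310],None,fx=3.6,fy=3.6,interpolation=2)
b=cv2.resize(C['side']['frame'][170:320,250:390],(370,396),interpolation=2)
w=cv2.resize(C['wrist']['frame'],(320,200))
o=np.zeros((596,766,3),np.uint8);o[:396,:396]=a;o[:396,396:]=b;o[396:,:320]=w
cv2.imwrite('pics/m2.png',o[:,:,::-1])
E
```

```text
t 7.75 h,w,z 0.5414 -0.2491 0.2063 ori [ 3.1197e+00  3.6480e-01 -9.0000e-04] F [-0.1  0.8  0.3] q [-0.28  0.14  1.55 -0.    1.46  1.06] op 0.0499
pin h,w 0.5448790950185888 -0.3576157460343767
```

View pics/m2.png

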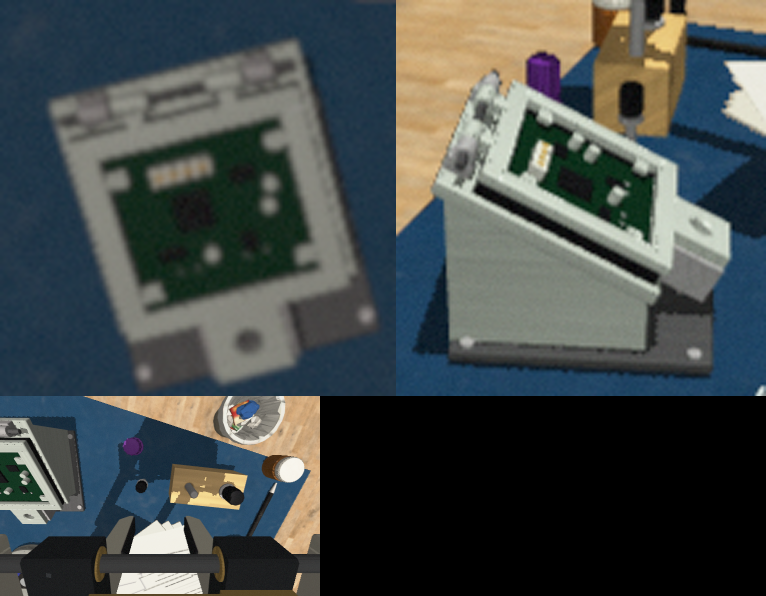

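The frame is shut: its tab lies on the lock block, with the eyelet at (249,341) in the top crop and (700,224) in the side crop. Now I'll refine the eyelet and pin positions.

```bash
python3 - <<'E'
from h import *
import pickle
C=pickle.load(open('c1.pkl','rb'));T,S,Wc=C['top'],C['side'],C['wrist']
a=(249/3.6+200-.4,341/3.6+150-.4); b=((700-396)*140/370+250-.4,224*150/396+170-.4)
p,e=tri([ray(T,*a),ray(S,*b)]); print('eye',p,e,'h,w',p@X,p@W)
Z=np.array([-np.sin(np.radians(28))*X[0],-np.sin(np.radians(28))*X[1],np.cos(np.radians(28))])
E=H+.008*Z; print('eye from hole',E,E@X,E@W)
g=Wc['frame'][170:215,430:500].max(2); m=(g<40).astype(np.uint8)
k,_,s,ce=cv2.connectedComponentsWithStats(m)
for i in range(1,k):
    if s[i,4]>40: print(s[i]+[430,170,0,0,0],ce[i]+[430,170])
for P in((.6135,-.22,.1),(.6135,-.22,.068)): print(proj(Wc,P),proj(T,P))
cr=cv2.resize(Wc['frame'][150:240,330:510],None,fx=4.4,fy=4.4,interpolation=2);cv2.imwrite('pics/w.png',cr[:,:,::-1])
E
```

```text
eye [0.48929846 0.10008453 0.05988387] [np.float64(0.0005334627940032982), np.float64(0.0005334627940033293)] h,w 0.49912843685760405 -0.017340846742929017
eye from hole [0.48934877 0.10092005 0.06006358] 0.49937309367279836 -0.01654037549068713
[444 180  44  35 968] [465.23347107 197.125     ]
[473.75749954 202.78055436] [424.76034633 178.73042498]
[457.3704206 191.4987412] [420.93739124 181.65802333]
```

View pics/w.png

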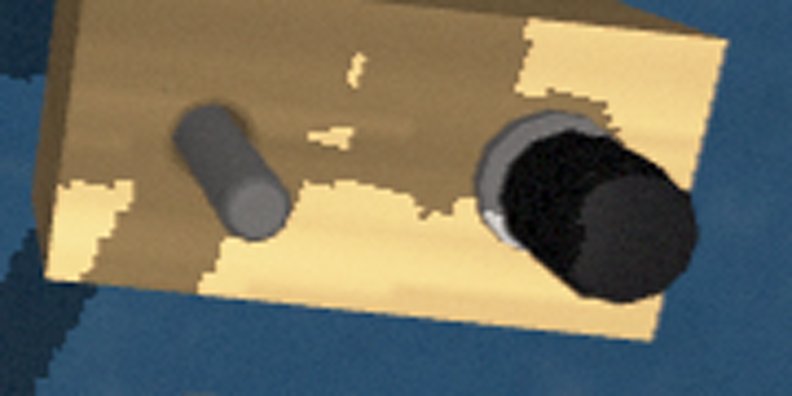

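Request:
apply_moves(delta_pos=[[0.3, 4, 0], [0, 4, 0], [0, 2.9, 0], [0, 0, 0], [0, 0, 0]], twist=[0, 0, 0, 0, 0])

```text
t: 8.52
tool_pos: [0.6131, -0.2156, 0.2066]
orientation: [-3.119, -0.373, 0.0]
force: [0.0, -0.2, 0.7]
opening: 0.0498
gripper_force: 0.0
```

```bash
python3 - <<'E'
from h import *
import pickle
C=pickle.load(open('c0.pkl','rb'))
print('jar',tri([ray(C['top'],460,156),ray(C['side'],332,167)]))
C=pickle.load(open('c1.pkl','rb'));p=onz(C['wrist'],474.6,203.7,.1);print('knob',p,p@X,p@W)
st()
E
```

```text
jar (array([ 0.67161083, -0.31242949,  0.04875342]), [np.float64(3.574205418782116e-05), np.float64(3.574205418767926e-05)])
knob [ 0.6129811  -0.22084455  0.1       ] 0.5441767685672486 -0.3583152134809858
t 8.53 h,w,z 0.5455 -0.3532 0.2066 ori [-3.1187e+00 -3.7300e-01  3.0000e-04] F [ 0.  -0.2  0.7] q [-0.42  0.28  1.38  0.    1.48  0.92] op 0.0498
```

Request:
apply_moves(delta_pos=[[-0.1, 0.5, 2], [0, 0, 4], [0, 0, 3], [0, 0, 2], [0, 0, 0], [0, 0, 0]], twist=[0, 0, 0, 0, 0, 0])

```text
t: 9.28
tool_pos: [0.6141, -0.2225, 0.0979]
orientation: [3.119, 0.371, 0.002]
force: [0.0, 0.8, 0.6]
opening: 0.0498
gripper_force: 0.0
```

Request:
apply_moves(delta_pos=[[0, 0, 0], [0, 0, 0], [0, 0, 0], [0, 0, 0], [0, 0, 0]], twist=[0, 0, 0, 0, 0], gripper=1.5, squeeze=15)

```text
t: 9.9
tool_pos: [0.6136, -0.2224, 0.0972]
orientation: [3.119, 0.371, 0.001]
force: [-2.2, 1.1, 4.4]
opening: 0.0234
gripper_force: 15.0
```

```bash
python3 -c "
from h import *
s=st()"
```

```text
t 9.9 h,w,z 0.5444 -0.36 0.0972 ori [3.1193e+00 3.7110e-01 1.0000e-03] F [-2.2  1.1  4.4] q [-0.43  0.38  1.47  0.    1.29  0.91] op 0.0234
```

Request:
apply_moves(delta_pos=[[0, 0, -1], [0, 0, -1.5], [0, 0, -1.3], [0, 0, -0.5], [0, 0, 0]], twist=[0, 0, 0, 0, 0])

```text
t: 10.52
tool_pos: [0.6137, -0.2225, 0.1404]
orientation: [3.119, 0.371, 0.002]
force: [0.4, -0.1, -1.5]
opening: 0.0234
gripper_force: 15.0
```

Request:
apply_moves(delta_pos=[[-0.6, 0, 0], [-0.6, 0, 0.05], [-0.6, 0, 0.1], [-0.6, 0, 0.1], [-0.6, 0, 0.15], [-0.5, 0, 0.15], [-0.2, 0, 0.05], [0, 0, 0]], twist=[0, 0, 0, 0, 0, 0, 0, 0])

```text
t: 11.52
tool_pos: [0.577, -0.2311, 0.1334]
orientation: [-3.119, -0.371, 0.001]
force: [1.4, 0.8, -1.3]
opening: 0.0236
gripper_force: 15.0
```

```bash
python3 - <<'E'
from h import *
import pickle
s=st();C={n:cam(n) for n in('side','top','wrist')};pickle.dump(C,open('c2.pkl','wb'))
g=s['tool_pos']-[0,0,.006]; u=proj(C['side'],g);print(u, proj(C['wrist'],g))
x,y=map(int,u); a=cv2.resize(C['side']['frame'][y-30:y+50,x-40:x+40],(600,600),interpolation=2);cv2.imwrite('pics/t1.png',a[:,:,::-1])
E
```

```text
t 11.53 h,w,z 0.5068 -0.3598 0.1334 ori [-3.1195e+00 -3.7070e-01  8.0000e-04] F [ 1.4  0.8 -1.3] q [-0.46  0.26  1.54 -0.    1.34  0.87] op 0.0236
[362.77599262 149.96853198] [321.35027174 272.55779254]
```

View pics/t1.png

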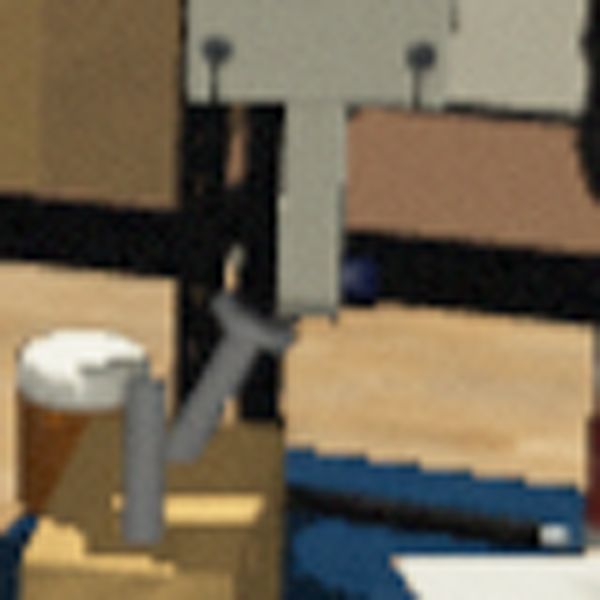

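Request:
apply_moves(delta_pos=[[-0.5, 0, -1], [-0.9, 0, -1.7], [-0.9, 0, -1.7], [-0.7, -3, -2], [-0.5, -4.5, -1], [-0.5, -5, 0], [-0.5, -5, 0], [-0.5, -5, 0]], twist=[0, 0, 0, 0, 0, 0, 0, 0])

```text
t: 12.68
tool_pos: [0.4753, -0.0231, 0.2092]
orientation: [3.119, 0.37, 0.003]
force: [0.6, 0.7, -0.9]
opening: 0.0235
gripper_force: 15.0
```

Request:
apply_moves(delta_pos=[[0, -5, 0], [0, -4.5, 0], [0, -2.3, 0], [0, 0, 2], [0, 0, 1.5], [0, 0, 0], [0, 0, 0]], twist=[0, 0, 0, 0, 0, 0, 0])

```text
t: 13.55
tool_pos: [0.4485, 0.0903, 0.1733]
orientation: [3.12, 0.37, 0.001]
force: [-0.2, -0.2, -1.0]
opening: 0.0233
gripper_force: 15.0
```

```bash
python3 -c "
from h import *
s=st()"
```

```text
t 13.55 h,w,z 0.4572 -0.0173 0.1733 ori [3.1197e+00 3.6980e-01 9.0000e-04] F [-0.2 -0.2 -1. ] q [ 0.09 -0.22  1.96 -0.    1.4   1.42] op 0.0233
```

```bash
cat > pin.py <<'E'
from h import *
import pickle
s=st();c=cam('side');B=pickle.load(open('c1.pkl','rb'))['side']
p=s['tool_pos'];w=p@W;g=np.array([p@X,p[2]-.006]);ax=np.array([-np.sin(np.radians(28)),np.cos(np.radians(28))])
P=lambda q:proj(c,q[0]*X+w*W+[0,0,q[1]])
m=(cv2.absdiff(c['frame'],B['frame']).max(2)>25).astype(np.uint8)
def back(u):
    o,d=ray(c,*u); k=(w-o@W)/(d@W); q=o+k*d; return np.array([q@X,q[2]])
# pixels of mask in shank zone, mapped onto plane w
pts=np.array([back((x,y)) for y,x in np.argwhere(m) if abs(x-P(g)[0])<80 and abs(y-P(g)[1])<80])
r=pts-g; al=r@ax; pe=r@np.array([ax[1],-ax[0]])
for lo in range(-90,-24,6):
    k=(al*1e3>=lo)&(al*1e3<lo+6)&(abs(pe)<.03); q=pe[k]*1e3
    print(lo+3,k.sum(),q.mean().round(1) if k.sum() else '', (q.min().round(1),q.max().round(1)) if k.sum() else '')
x,y=map(int,P(g)); cv2.imwrite('pics/d.png',c['frame'][y-40:y+70,x-60:x+60,::-1])
E
python3 pin.py
```

```text
t 13.55 h,w,z 0.4572 -0.0173 0.1733 ori [3.1197e+00 3.6980e-01 9.0000e-04] F [-0.2 -0.2 -1. ] q [ 0.09 -0.22  1.96 -0.    1.4   1.42] op 0.0233
-87 70 -4.5 (np.float64(-29.6), np.float64(29.6))
-81 59 -14.5 (np.float64(-30.0), np.float64(2.6))
-75 65 -13.1 (np.float64(-29.9), np.float64(4.4))
-69 68 -8.6 (np.float64(-29.9), np.float64(29.2))
-63 104 2.3 (np.float64(-29.8), np.float64(29.6))
-57 95 -7.1 (np.float64(-29.7), np.float64(22.8))
-51 62 -11.8 (np.float64(-29.6), np.float64(5.7))
-45 21 -1.6 (np.float64(-28.7), np.float64(5.6))
-39 34 -0.7 (np.float64(-12.8), np.float64(8.7))
-33 62 0.0 (np.float64(-13.7), np.float64(14.5))
-27 61 1.1 (np.float64(-12.7), np.float64(15.3))
```

```bash
python3 - <<'E'
exec(open('pin.py').read().split('for lo')[0])
px=[(x,y) for y,x in np.argwhere(m) if abs(x-P(g)[0])<80 and abs(y-P(g)[1])<80]
col=np.array([c['frame'][y,x] for x,y in px]).astype(int)
grey=(np.ptp(col,axis=1)<22)
for lo in range(-90,-24,4):
    k=(al*1e3>=lo)&(al*1e3<lo+4)&(abs(pe)<.016)&grey; q=np.sort(pe[k]*1e3)
    print(lo+2,len(q),col[k].mean(0).round() if len(q) else '',q.round(0).astype(int).tolist())
E
```

```text
t 13.6 h,w,z 0.4574 -0.0173 0.1735 ori [3.1197e+00 3.6990e-01 1.6000e-03] F [-0.3  0.1 -1.2] q [ 0.09 -0.22  1.96 -0.    1.4   1.42] op 0.0239
-88 0  []
-84 3 [90. 95. 97.] [-4, -2, 0]
-80 11 [106. 107. 106.] [-5, -4, -4, -3, -2, -1, -1, 0, 1, 1, 2]
-76 15 [104. 105. 104.] [-6, -5, -4, -4, -3, -3, -2, -1, 0, 1, 1, 2, 3, 3, 4]
-72 16 [102. 104. 103.] [-6, -6, -5, -4, -4, -3, -2, -1, 0, 0, 1, 1, 2, 3, 4, 5]
-68 16 [105. 106. 103.] [-6, -5, -4, -4, -3, -2, -2, -1, 0, 1, 1, 2, 2, 3, 4, 4]
-64 17 [105. 106. 105.] [-5, -5, -5, -4, -3, -3, -2, -1, -1, 0, 0, 1, 2, 3, 3, 4, 5]
-60 16 [102. 102. 102.] [-6, -5, -4, -4, -3, -2, -1, 0, 0, 1, 1, 2, 3, 4, 5, 5]
-56 16 [102. 103. 103.] [-6, -5, -5, -4, -3, -2, -2, -1, 0, 0, 1, 2, 3, 4, 4, 5]
-52 16 [103. 104. 103.] [-5, -5, -4, -3, -3, -2, -1, 0, 0, 1, 2, 2, 3, 4, 5, 5]
-48 17 [104. 105. 103.] [-5, -5, -4, -3, -2, -1, -1, 0, 0, 1, 1, 2, 3, 3, 4, 4, 5]
-44 11 [102. 103. 103.] [-5, -5, -4, -3, -2, -1, 0, 2, 3, 4, 5]
-40 19 [116. 117. 113.] [-7, -5, -5, -4, -3, -3, -2, -1, 0, 0, 1, 2, 2, 3, 4, 4, 5, 6, 7]
-36 35 [123. 124. 121.] [-13, -13, -12, -11, -10, -9, -9, -8, -7, -6, -6, -5, -5, -4, -3, -2, -1, -1, 0, 1, 1, 2, 3, 3, 4, 4, 5, 6, 6, 7, 7, 8, 9, 10, 12]
-32 42 [91. 92. 91.] [-14, -13, -13, -12, -11, -10, -9, -9, -8, -8, -7, -6, -5, -5, -4, -4, -3, -2, -2, -1, 0, 0, 0, 1, 2, 3, 4, 4, 5, 5, 6, 7, 8, 8, 9, 10, 11, 11, 12, 12, 13, 14]
-28 39 [56. 56. 55.] [-12, -11, -11, -10, -10, -9, -9, -8, -7, -7, -6, -5, -5, -4, -3, -3, -2, -1, 0, 0, 1, 2, 2, 3, 4, 4, 5, 6, 7, 8, 8, 9, 9, 10, 11, 12, 12, 13, 14]
-24 42 [61. 61. 56.] [-16, -14, -13, -13, -12, -12, -11, -10, -9, -9, -8, -7, -6, -6, -5, -5, -4, -3, -2, -1, -1, 0, 1, 1, 2, 3, 3, 3, 4, 5, 6, 6, 7, 7, 8, 8, 9, 10, 10, 11, 11, 12]
```

Request:
apply_moves(delta_pos=[[-0.75, 0, 0], [-0.7, 0, 0], [0, 0, 0], [0.52, 0, 0.98], [0.52, 0, 0.98], [0.5, 0, 0.95], [0, 0, 0]], twist=[0, 0, 0, 0, 0, 0, 0])

```text
t: 14.52
tool_pos: [0.4486, 0.0909, 0.142]
orientation: [-3.119, -0.371, 0.004]
force: [-0.0, -0.0, -0.5]
opening: 0.0239
gripper_force: 15.0
```

```bash
cat > ax.py <<'E'
from h import *
s=st();p=s['tool_pos'];a=np.radians(28);sd=(p[2]-.006-.060)/np.cos(a)
print('s mm',sd*1e3,'h off-axis mm',(p@X-(.4994-np.sin(a)*sd))*1e3,'w off',(p@W+.0169)*1e3)
E
python3 ax.py
```

```text
t 14.53 h,w,z 0.4574 -0.0167 0.142 ori [-3.1194 -0.3712  0.0043] F [-0.  -0.  -0.5] q [ 0.09 -0.19  1.99  0.    1.34  1.42] op 0.0239
s mm 86.08991784847804 h off-axis mm -1.6057946449538618 w off 0.20766819873256626
```

Request:
apply_moves(delta_pos=[[0.2, 0, 0], [0.28, 0, 0.53], [0.28, 0, 0.53], [0, 0, 0]], twist=[0, 0, 0, 0])

```text
t: 15.02
tool_pos: [0.4562, 0.0927, 0.1323]
orientation: [-3.12, -0.371, 0.002]
force: [-1.0, -0.3, -1.7]
opening: 0.0238
gripper_force: 15.0
```

```bash
python3 ax.py; python3 - <<'E'
exec(open('pin.py').read().split('for lo')[0])
E
```

```text
t 15.03 h,w,z 0.4652 -0.0168 0.1323 ori [-3.1195e+00 -3.7110e-01  1.8000e-03] F [-1.  -0.3 -1.7] q [ 0.09 -0.16  1.98  0.    1.32  1.42] op 0.0238
s mm 75.03409219760759 h off-axis mm 1.0491573317586433 w off 0.10281269722747441
t 15.03 h,w,z 0.4652 -0.0168 0.1323 ori [-3.1195e+00 -3.7110e-01  1.8000e-03] F [-1.  -0.3 -1.7] q [ 0.09 -0.16  1.98  0.    1.32  1.42] op 0.0238
```

Request:
apply_moves(delta_pos=[[0.2, 0, 0.44], [0.23, 0, 0.44], [0.23, 0, 0.44], [0.23, 0, 0.44], [0, 0, 0]], twist=[0, 0, 0, 0, 0])

```text
t: 15.7
tool_pos: [0.465, 0.0948, 0.1147]
orientation: [-3.12, -0.371, 0.001]
force: [-0.4, 0.2, -3.3]
opening: 0.0238
gripper_force: 15.0
```

```bash
python3 ax.py
```

```text
t 15.7 h,w,z 0.4742 -0.0168 0.1147 ori [-3.1196e+00 -3.7120e-01  1.4000e-03] F [-0.4  0.2 -3.3] q [ 0.09 -0.11  1.97  0.    1.28  1.43] op 0.0238
s mm 55.13786528931533 h off-axis mm 0.719938910374418 w off 0.09788147958735352
```

Request:
apply_moves(delta_pos=[[0.23, 0, 0.44], [0.23, 0, 0.44], [0.23, 0, 0.44], [0.2, 0, 0.35], [0, 0, 0]], twist=[0, 0, 0, 0, 0])

```text
t: 16.32
tool_pos: [0.4736, 0.0969, 0.0979]
orientation: [-3.119, -0.371, 0.001]
force: [-2.0, 0.4, -5.0]
opening: 0.0235
gripper_force: 15.0
```

```bash
python3 ax.py
```

```text
t 16.32 h,w,z 0.4831 -0.0168 0.0979 ori [-3.1195e+00 -3.7110e-01  1.4000e-03] F [-2.   0.4 -5. ] q [ 0.1  -0.06  1.96  0.    1.24  1.43] op 0.0235
s mm 36.14655762394617 h off-axis mm 0.6502460736880766 w off 0.12884751903301586
```

Request:
apply_moves(delta_pos=[[0.1, 0, 0.18], [0.1, 0, 0.18], [0.05, 0, 0.1], [0, 0, 0]], twist=[0, 0, 0, 0])

```text
t: 16.82
tool_pos: [0.4757, 0.0974, 0.0953]
orientation: [3.119, 0.371, -0.003]
force: [-15.3, -1.5, 13.8]
opening: 0.0234
gripper_force: 15.0
```

```bash
python3 ax.py
```

```text
t 16.82 h,w,z 0.4852 -0.0168 0.0953 ori [ 3.1194e+00  3.7130e-01 -2.6000e-03] F [-15.3  -1.5  13.8] q [ 0.1  -0.05  1.96 -0.    1.24  1.43] op 0.0234
s mm 33.16560555440484 h off-axis mm 1.4024697947901954 w off 0.12214100636503619
```

Request:
apply_moves(delta_pos=[[-0.1, 0, -0.05], [0, 0, 0]], twist=[0, 0])

```text
t: 17.08
tool_pos: [0.4755, 0.0973, 0.0955]
orientation: [-3.119, -0.371, -0.001]
force: [-7.1, -0.4, 5.8]
opening: 0.0236
gripper_force: 15.0
```

Request:
apply_moves(delta_pos=[[0, 0, 0], [0, 0, 0], [0, 0, 0], [0, 0, -2], [0, 0, -5], [0, 0, -5], [-3, 0, -2], [0, 0, 0]], twist=[0, 0, 0, 0, 0, 0, 0, 0], gripper=6)

```text
t: 18.08
tool_pos: [0.4468, 0.0901, 0.2371]
orientation: [3.119, 0.371, 0.008]
force: [0.1, 0.0, -0.7]
opening: 0.06
gripper_force: 0.0
```

```bash
python3 - <<'E'
exec(open('pin.py').read().split('pts=')[0])
# profile along the hole axis above the eye, on plane of pin axis
w=-.0169;g=np.array([.4994,.060])
print(P(g))
for zz in range(-12,54,3):
    row=[]
    for q in(-.018,-.012,-.008,-.003,0,.003,.008,.012,.018):
        x,y=P(g+zz*1e-3*ax+q*np.array([ax[1],-ax[0]])).round().astype(int); row.append((int(c['frame'][y,x].max()),int(m[y,x])))
    print(zz,' '.join(f'{a}{"*" if b else " "}' for a,b in row))
E
```

```text
t 18.07 h,w,z 0.4554 -0.017 0.2371 ori [3.1194 0.3709 0.0078] F [ 0.1  0.  -0.7] q [ 0.09 -0.27  1.88 -0.    1.53  1.42] op 0.06
[364.13627074 254.47151983]
-12 130* 121* 120* 129* 130* 122* 123* 107* 105*
-9 103* 105* 100* 102* 101* 102* 101* 102* 103*
-6 103* 101* 115* 112* 106* 102* 100* 96* 99*
-3 98* 103* 116* 119* 112* 102* 99* 103* 103*
0 86* 93* 86* 76* 79* 97* 87* 100* 101*
3 99* 39* 31* 36* 46* 77* 86* 94* 104*
6 58* 14* 20* 13* 18* 26* 87* 96* 98*
9 39* 13* 14* 15* 20* 17* 45* 96* 99*
12 54  10* 17* 6* 14* 17* 22* 98  103 
15 93* 14* 16* 8* 13* 13* 17* 105  102 
18 82* 18  17* 15* 13* 14* 40* 104  102 
21 86* 15* 11* 15* 13* 11* 51* 103  104 
24 72* 15* 16* 14* 13* 19* 40* 104  101 
27 83* 13* 20* 10* 17* 14* 23* 102  103 
30 88* 10* 17* 16* 13* 16* 37* 100  104 
33 91* 18  10* 15* 14* 12* 25* 100  101 
36 96* 10* 14* 15* 8* 18* 39* 100  108 
39 104* 16* 15* 17* 10* 6* 46* 105  107 
42 100* 86* 41  15* 16* 18* 107  103  97 
45 104* 101* 100* 98* 102  101  102  101  99 
48 102* 99* 98* 105* 103  104  104  101  104 
51 100* 108* 107* 103  107  106  102  102  101*
```

```bash
python3 -c "
from plant import robot
print(robot.close_job())"
```

```text
the job is handed in; nothing more can be done
None
```

The job is handed in at about 18 s of the 54 s allowed: the frame is shut, and the black-knob pin is through the eyelet into the lock hole and released. The collar met the frame at about 20 N, and the final camera check puts it seated to within about 2 mm.

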